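Unlock the push-and-turn cap of the square fixative bottle

TASK

Open the child-resistant cap of the square-bodied bottle on the lab bench: push the cap down hard against its spring and, keeping it down, turn it about 60 degrees anticlockwise (seen from above), then let go so that it springs up, open. Leave the cap of the round bottle as it is.

Things in the scene. Friction and masses are not known exactly. Their poses are not given: they have to be found in the camera images.
- cap_grip (a point): Grip point on the upright axis of the right cap: a grey ribbed cylinder, 48 mm across, 32 mm tall, on the white SQUARE bottle (96 mm wide), fixed in a bench holder. 16 mm below the cap's top (about 168 mm above the bench). Under the cap: 18 mm of bare neck, then a shoulder 72 mm wide; the square body starts 32 mm below the cap. z points up; the frame moves with the cap.
- cap (a joint): Turn of the right cap in rad, positive anticlockwise from above: 0 locked, 1.2 end stop. A notch blocks it at about 0.06 unless the cap is pushed at least 3 mm down. Past about 0.8 it is free and, let go, springs up; let go earlier, it stays caught below. Friction about 0.05 N m.
- cap_lift (a joint): Height of the right cap in m above its locked position: 0 locked, -0.003 just clear of the notch, -0.007 at the bottom stop, +0.008 sprung up, open. The spring pushes up with 12 N at 0, 14 N at -0.003, 16 N at -0.007.
- round_cap (a joint): Turn in rad of the other cap (same look, size, height and working) on the bottle with a ROUND body, 88 mm across, which stands at least 200 mm to one side of the square one; 0 locked. It must stay shut. All other things near by are lower than the caps.
Not all that is in view belongs to the job. What is shaped like the part that bears round_cap but blue is not meant.

How it is judged:
On the way, in this order (a step that is already met when the one before it is completed fails the run):
1. the square bottle's cap is pushed down (value of joint cap_lift below -0.002 m), for 0.05 s.
2. it is turned anticlockwise to the open position (value of joint cap above 0.75 rad), for 0.05 s.
At the end, for the whole second after the job is handed in: The square bottle's cap is turned anticlockwise by more than 0.75 rad and has sprung up more than 5 mm above its locked height; the round bottle's cap is turned by less than 0.3 rad (value of joint cap above 0.75 rad and value of joint cap_lift above 0.005 m and value of joint round_cap below 0.3 rad); the robot touches nothing.
It fails at once if the round bottle's cap is turned open (value of joint round_cap above 0.3 rad).
It also fails if it takes over 32 s, if anything falls off the work surface, if the arm or the gripper's body presses on something with over 40 N, if the wrist force passes 120 N, or if a joint passes its speed limit or range.

ROBOT

A 7-joint arm with a two-finger parallel gripper is mounted at the origin on the work surface. World frame = base frame: x ahead of the robot, y to its left, z up, the work surface at z = 0. Lengths are in m, angles in rad, forces in N, time in s.
With the tool pointing down it reaches from about 0.4 to 0.85 m from the base axis. Payload 10.4 kg.
Tool frame: the origin (TCP) lies on the front face of the gripper's body, between the roots of the fingers; the fingertips stand 70 mm ahead of it and the grasp point (between the pads) lies 51 mm ahead of it; y points along the fingers, x is the direction in which the jaws open and shut, and the axes are right-handed (so a half turn about y gives the same grasp; the last joint's range is limited). The gripper opens to 87 mm and grips with 3 to 60 N. Pads are 19 mm wide; open, the fingers measure 117 mm over their backs; the gripper's body (75 mm by 190 mm) begins 51 mm behind the grasp point.
Start: joints at [-1.316, 0.332, -0.065, 1.46, 0.022, 1.35, -0.088], TCP at [0.171, 0.601, 0.292] pointing down, gripper open.
Joint ranges: [-2.6, 2.6], [-0.5, 2.12], [-1.47, 1.34], [0.16, 2.42], [-1.27, 4.41], [0.06, 2.06], [-2.6, 2.6]. Speed limits (rad/s): [2.22, 2.22, 2.79, 2.79, 3.14, 3.14, 3.14].

INTERFACE

Orientations are given as a unit quaternion [w, x, y, z].
In Python, from station import robot gives the robot as it stands. The module is installed in compiled form; this text tells all that it offers.
- The arm moves only by the tool move_arm, never from a script. Its argument "motion" is a list of rows, each a list of 7 numbers: the opening in per cent of the stroke, from 0 (shut) to 100 (fully open), then the shift along the tool's x, y, z in m, then the turn, a rotation vector about the tool's x, y, z in rad. In form: [[gripper, dx, dy, dz, ax, ay, az], ...]. A call has 1 to 10 rows; each row is the pose to reach, as a shift and turn from the pose commanded when the call began, along the tool's axes at that moment; what a row does not reach only later rows make up. A row lasts 1/8 s, in which the tool goes at most 62.5 mm and 10.7 degrees, less where a joint would pass 70% of its speed; a pose out of reach is approached as far as the arm can. A call with a gripper value outside its range is refused whole. The fingers move at their own pace and stop on an object; "grip_force" is the grip in N (left out, the last holds). Time passes only in rows, so rows that repeat a pose let the fingers close. It gives the time, the measured TCP pose, the force and the opening at its end, in the units of the state.
- robot.get_state(): the state, without advancing time (a new reading comes with each control period).
- robot.camera(name): name is "side" or "top" or "wrist"; returns the picture (400x640x3 uint8, red, green, blue); there is no depth.
- robot.get_calibration(name): a dict with "fx", "fy", "cx", "cy" (pixels), "dist" ([k1, k2, p1, p2, k3] as OpenCV has them; the pictures are not rectified), "world_from_camera" (4x4, takes a point from camera to world coordinates); the wrist camera has in their place "hand_eye" (4x4, takes a point from camera to tool coordinates, whose origin is the TCP and whose axes are the tool frame's). Camera axes: x right, y down, z forward; pixel columns grow to the right and rows downward; lengths in m; the calibration is good to about 2 mm. A picture is of the moment at which its call begins: read the wrist's pose just before it. get_calibration takes no time and is no camera call.
- robot.hand_in(): hands the job in, once; it reports no verdict.
The state is a dict: "clock": time; "joint_pos": joint angles; "qvel": joint speeds; "effort": joint torques, N m; "ee_pos": TCP position; "tool_rot": TCP orientation; "ft_force": force on the tool from outside, world axes, zero at the start; "ft_torque": the same for the moment, N m; "finger_gap": opening from 0.0 (shut) to 1.0 (fully open).
Only numpy, scipy, OpenCV 4.12 (cv2) and the standard library are available. Lean on these libraries where they do the work, as an engineer would, in place of code of your own. Each camera call takes 0.05 s, during which the arm holds its last target.

## Working session

There is one attempt and no reset: what is moved stays moved. The work goes in short steps, Python scripts to look and compute and a tool call to move; the robot and the scene stay as the last step left them, time stands still between calls to the robot, and variables do not carry over. Pictures are saved under pics/ and viewed, and the job is handed in when it is done.

Besides the shell and the picture viewer there is one more tool, called after "Emit:" by a JSON object that holds its "op" and its "data". move_arm: Moves the arm, as the interface text tells. Its arguments: {"type":"object","properties":{"motion":{"type":"array"},"grip_force":{"type":"number"}},"required":["motion"]}

```bash
mkdir -p pics
python3 - <<'E'
from station import robot
import cv2, numpy as np
s=robot.get_state()
for k in s: print(k,np.round(s[k],4))
for n in("top","side","wrist"):
    cv2.imwrite(f"pics/{n}0.png",robot.camera(n)[:,:,::-1])
    c=robot.get_calibration(n)
    for k in c: print(n,k,np.round(c[k],4).tolist())
E
```

```text
clock 0.0
joint_pos [-1.3156  0.3329 -0.0647  1.4609  0.0216  1.3499 -0.0885]
qvel [ 0.0011  0.001   0.0004 -0.0003  0.0006 -0.0002  0.0012]
effort [ 7.00000e-04 -6.23262e+01  2.52000e-02 -3.89901e+01 -6.13000e-02
  3.96000e-02  1.00000e-04]
ee_pos [0.1713 0.6008 0.2915]
tool_rot [-0.5641  0.5647  0.4256 -0.4263]
ft_force [0.6135 0.3935 0.2144]
ft_torque [ 0.0009 -0.0238  0.029 ]
finger_gap 1.001
top fx 418.6516
top fy 418.6516
top cx 325.0338
top cy 201.2784
top dist [0.0373, 0.0, 0.0, 0.0, 0.0]
top world_from_camera [[0.0245, -0.9981, 0.0572, 0.5282], [-0.9996, -0.0236, 0.0175, -0.08], [-0.0162, -0.0576, -0.9982, 1.2315], [0.0, 0.0, 0.0, 1.0]]
side fx 517.1366
side fy 517.1366
side cx 307.0455
side cy 198.5511
side dist [-0.1688, 0.0, 0.0, 0.0, 0.0]
side world_from_camera [[-0.9496, -0.205, 0.237, 0.3138], [-0.3126, 0.5683, -0.7611, 0.7839], [0.0214, -0.7969, -0.6038, 0.8104], [0.0, 0.0, 0.0, 1.0]]
wrist fx 299.2694
wrist fy 299.2694
wrist cx 320.09
wrist cy 197.8741
wrist dist [-0.0377, 0.0, 0.0, 0.0, 0.0]
wrist hand_eye [[1.0, -0.001, 0.0014, 0.0], [-0.0016, -0.2721, 0.9623, -0.0915], [-0.0005, -0.9623, -0.2721, 0.0743], [0.0, 0.0, 0.0, 1.0]]
```

View pics/top0.png

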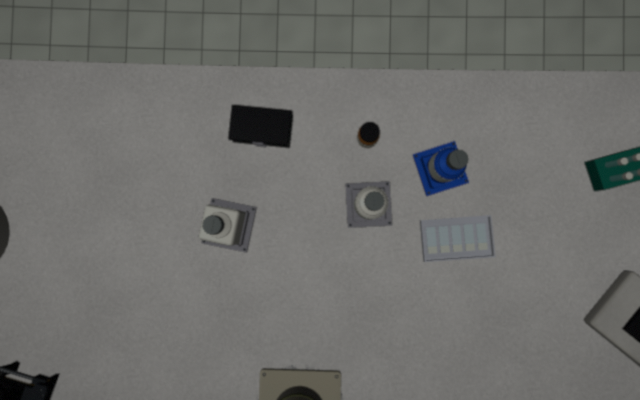

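View pics/side0.png

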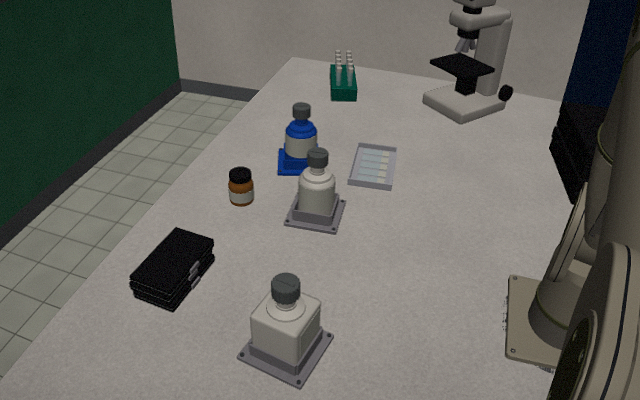

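View pics/wrist0.png

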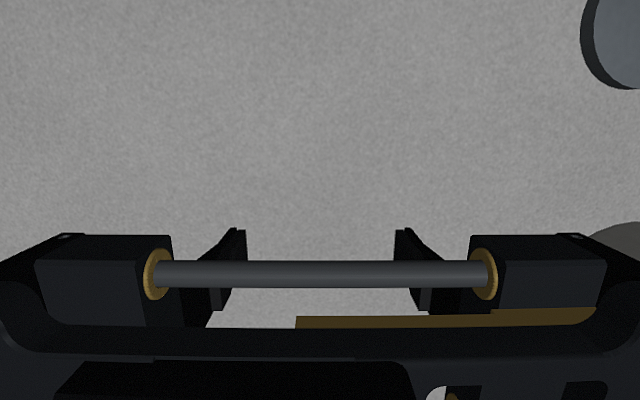

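Candidates: square white bottle cap: top (213,225), side (286,290). Round white bottle cap: top (374,201), side (318,157). Blue bottle cap: top (457,160), side (302,110). Amber jar lid: top (369,132). By the description I choose the one on the square body, and check it in crops.

```bash
cat > h.py <<'E'
import numpy as np,cv2
from station import robot
def ray(n,uv):
    c=robot.get_calibration(n);K=np.array([[c['fx'],0,c['cx']],[0,c['fy'],c['cy']],[0,0,1]])
    p=cv2.undistortPoints(np.array([[uv]],float),K,np.array(c['dist']))[0,0]
    T=np.array(c['world_from_camera']);d=T[:3,:3]@[p[0],p[1],1];return T[:3,3],d/np.linalg.norm(d)
def onz(n,uv,z):
    o,d=ray(n,uv);return o+d*(z-o[2])/d[2]
def proj(n,P):
    c=robot.get_calibration(n);K=np.array([[c['fx'],0,c['cx']],[0,c['fy'],c['cy']],[0,0,1]])
    T=np.linalg.inv(np.array(c['world_from_camera']))
    return cv2.projectPoints(np.array(P,float).reshape(-1,1,3),cv2.Rodrigues(T[:3,:3])[0],T[:3,3],K,np.array(c['dist']))[0][:,0]
E
python3 - <<'E'
from h import *
t=cv2.imread('pics/top0.png');s=cv2.imread('pics/side0.png')
a=cv2.resize(t[195:260,180:270],None,fx=6,fy=6,interpolation=cv2.INTER_NEAREST)
b=cv2.resize(s[260:390,230:340],None,fx=3,fy=3,interpolation=cv2.INTER_NEAREST)
h=max(a.shape[0],b.shape[0]);o=np.zeros((h,800,3),np.uint8)
a=a[:, :470];o[:a.shape[0],:a.shape[1]]=a;o[:b.shape[0],470:470+b.shape[1]]=b[:,:330]
cv2.imwrite('pics/crop1.png',o)
for n,im,(u,v),r in(('top',t,(213,225),14),('side',s,(286,290),22)):
    g=im.max(2).astype(int);sub=g[v-r:v+r,u-r:u+r]
    m=((sub<105)).astype(np.uint8)
    k,l,st,ce=cv2.connectedComponentsWithStats(m)
    for i in range(1,k):
        if st[i,4]>30: print(n,st[i]+[u-r,v-r,0,0,0],ce[i]+[u-r,v-r],)
    print(sub[r],sub[:,r])
print(onz('top',(213,225),.184))
E
```

```text
top [202 215  24  20 373] [213.46648794 224.41286863]
[119 118 117 100  82  75  73  74  73  73  72  72  71  68  70  70  71  71
  71  70  70  63  46  28  40  76 104 114] [136 129 119 108  84  71  70  71  69  67  66  66  67  68  70  67  69  69
  69  70  70  70  70  85 120 130 135 138]
side [271 273  30  35 823] [285.30012151 288.84568651]
[148 151 154 151 149 142 127  58  43  49  55  55  69  65  75  76  74  72
  79  73  73  71  71  74  78  76  69  76  73  73  68  60  50  36  35  48
 113 153 154 158 151 149 153 150] [150 153 149 146 118  66  70  73  73  70  76  73  72  73  71  65  65  76
  73  74  73  78  71  74  69  63  48  52  49  44  51  47  49  53  49  51
  70 104 109 105 108 146 109 135]
[0.5221369  0.21719474 0.184     ]
```

View pics/crop1.png

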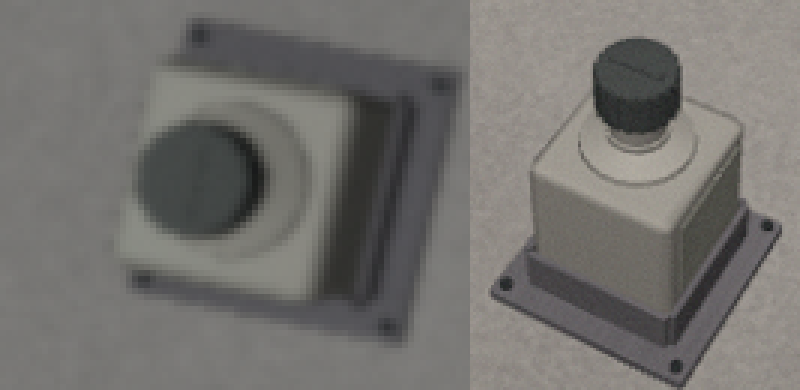

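Run:
```python
from h import *
p=onz('top',(212,224.6),.184);print(p)
# refine: union of the projected cap outline (convex hull box) vs mask boxes
def box(n,x,y,z):
    a=np.linspace(0,2*np.pi,60);P=[[x+.024*np.cos(t),y+.024*np.sin(t),zz] for zz in(z,z-.032) for t in a]
    q=proj(n,P);return q.min(0),q.max(0)
for n in('top','side'): print(n,box(n,*p), proj(n,[p]))
# triangulate disc centre: side horizontal centre
```

```text
[0.52307686 0.21973539 0.184     ]
top (array([202.39716569, 215.00861016]), array([224.85759397, 234.21784865])) [[212.  224.6]]
side (array([271.16257061, 269.76573752]), array([299.96747465, 303.67167305])) [[285.5691891  279.97668426]]
```

```bash
cat >> h.py <<'E'
from scipy.spatial.transform import Rotation as Ro
def tool():
    s=robot.get_state();q=s['tool_rot'];return np.array(s['ee_pos']),Ro.from_quat([q[1],q[2],q[3],q[0]])
def shift(target):
    p,R=tool();return R.inv().apply(np.array(target)-p)
E
python3 - <<'E'
from h import *
p,R=tool();print(R.as_matrix().round(3));print(shift([.523,.22,.31]))
E
```

```text
[[ 0.274 -0.    -0.962]
 [ 0.962 -0.001  0.274]
 [-0.001 -1.    -0.   ]]
[-0.26983557 -0.01805587 -0.44261706]
```

Emit:
{"op": "move_arm", "data": {"motion": [[100, -0.03, -0.002, -0.049, 0, 0, 0], [100, -0.06, -0.004, -0.098, 0, 0, 0], [100, -0.09, -0.006, -0.147, 0, 0, 0], [100, -0.12, -0.008, -0.197, 0, 0, 0], [100, -0.15, -0.01, -0.246, 0, 0, 0], [100, -0.18, -0.012, -0.295, 0, 0, 0], [100, -0.21, -0.014, -0.344, 0, 0, 0], [100, -0.24, -0.016, -0.394, 0, 0, 0], [100, -0.27, -0.018, -0.443, 0, 0, 0], [100, -0.27, -0.018, -0.443, 0, 0, 0]], "grip_force": 50}}

```text
clock: 1.4
ee_pos: [0.526, 0.215, 0.3101]
tool_rot: [-0.565, 0.567, 0.424, -0.424]
ft_force: [-0.2, 0.5, 0.0]
finger_gap: 1.003
```

Run:
```python
from h import *
print(robot.get_state()['joint_pos'],tool()[0])
cv2.imwrite('pics/w1.png',robot.camera('wrist')[:,:,::-1])
```

```text
[-0.72012261  0.19496903  0.28995818  1.6048283  -0.05469087  1.34996336
  0.86180672] [0.52602069 0.21504998 0.31014727]
```

View pics/w1.png

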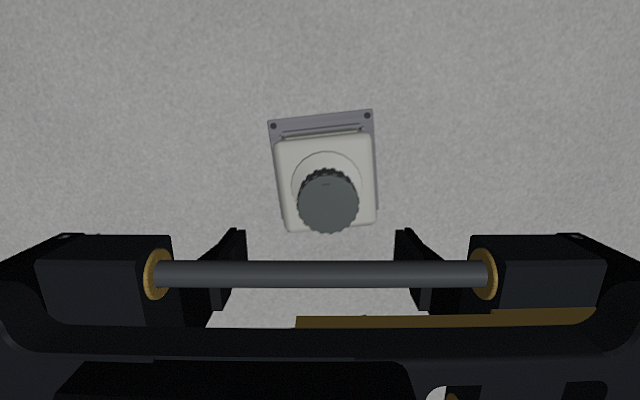

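```bash
cat >> h.py <<'E'
def wray(uv):
    p,R=tool();c=robot.get_calibration('wrist');K=np.array([[c['fx'],0,c['cx']],[0,c['fy'],c['cy']],[0,0,1]])
    q=cv2.undistortPoints(np.array([[uv]],float),K,np.array(c['dist']))[0,0]
    T=np.array(c['hand_eye']);return p+R.apply(T[:3,3]),R.apply(T[:3,:3]@[q[0],q[1],1])
E
python3 - <<'E'
from h import *
im=cv2.imread('pics/w1.png');g=im.max(2)
sub=g[155:245,285:370]
m=((sub<125)&(sub>80)).astype(np.uint8)
m=cv2.morphologyEx(m,cv2.MORPH_OPEN,np.ones((5,5)))
cs,_=cv2.findContours(m,cv2.RETR_EXTERNAL,cv2.CHAIN_APPROX_NONE);c=max(cs,key=cv2.contourArea)
e=cv2.fitEllipse(cv2.convexHull(c));print(e,cv2.boundingRect(c))
print(g[204,285:370:2],g[155:245:2,328])
uv=(e[0][0]+285,e[0][1]+155);o,d=wray(uv);
for z in(.178,.184): print(uv,o+d*(z-o[2])/d[2])
# two-view with top: closest point
o2,d2=ray('top',(212,224.6));d=d/np.linalg.norm(d)
A=np.stack([d,-d2],1);s=np.linalg.lstsq(A,o2-o,rcond=None)[0];print(o+d*s[0],o2+d2*s[1])
o3,d3=ray('side',(285.7,283))
A=np.stack([d,-d3],1);s=np.linalg.lstsq(A,o3-o,rcond=None)[0];print(o+d*s[0],o3+d3*s[1])
E
```

```text
((42.917396545410156, 48.0731086730957), (55.348106384277344, 58.219966888427734), 88.99046325683594) (14, 21, 58, 55)
[139 156 158 158 159 157  43  83  83  83  83  82  84  83  84  85  83  83
  82  84  85  85  83  84  86  85  84  83  84  84  85  84  84  86  84  85
  79 152 161 159 159 159 159] [162 161 162 162 162 162 165  64  40  38  66  89  86  87  76  81  85  84
  84  83  84  85  84  84  83  84  85  84  84  84  84  82  85  82  82  84
  83  83  79 118 143 150 150 148 147]
(327.91739654541016, 203.0731086730957) [0.5195503  0.22593346 0.178     ]
(327.91739654541016, 203.0731086730957) [0.51776482 0.22627485 0.184     ]
[0.52323321 0.22522925 0.16562378] [0.52298668 0.2250119  0.16556278]
[0.51792384 0.22624445 0.18346561] [0.52043656 0.22634228 0.18420778]
```

Run:
```python
from h import *
p,R=tool();print(R.as_matrix().round(4))
print(shift([.519,.2255,.27]))
```

```text
[[ 2.782e-01 -2.000e-04 -9.605e-01]
 [ 9.605e-01 -6.000e-04  2.782e-01]
 [-6.000e-04 -1.000e+00 -0.000e+00]]
[0.00584748 0.03994743 0.00729708]
```

Run:
```python
from h import *
s=robot.get_state();print(s['clock'],s['ee_pos'],s['qvel'].round(3) if hasattr(s['qvel'],'round') else s['qvel'])
```

```text
1.45 [0.524389   0.21787793 0.30995123] [-0.039 -0.009 -0.053  0.013 -0.012  0.001 -0.018]
```

Emit:
{"op": "move_arm", "data": {"motion": [[100, 0.003, 0.04, 0.004, 0, 0, 0], [100, 0.003, 0.04, 0.004, 0, 0, 0], [100, 0.003, 0.04, 0.004, 0, 0, 0]]}}

```text
clock: 1.82
ee_pos: [0.5202, 0.2247, 0.2714]
tool_rot: [0.564, -0.564, -0.427, 0.426]
ft_force: [0.3, 0.0, -0.3]
finger_gap: 0.999
```

Run:
```python
from h import *
print(tool()[0])
im=robot.camera('wrist')[:,:,::-1];cv2.imwrite('pics/w2.png',im)
print(tool()[0],robot.get_state()['joint_pos'])
```

```text
[0.5202099  0.22470446 0.27137031]
[0.52056608 0.22452274 0.27171917] [-0.72800568  0.21373147  0.27819972  1.66397362 -0.06130582  1.27074717
  0.85603256]
```

View pics/w2.png

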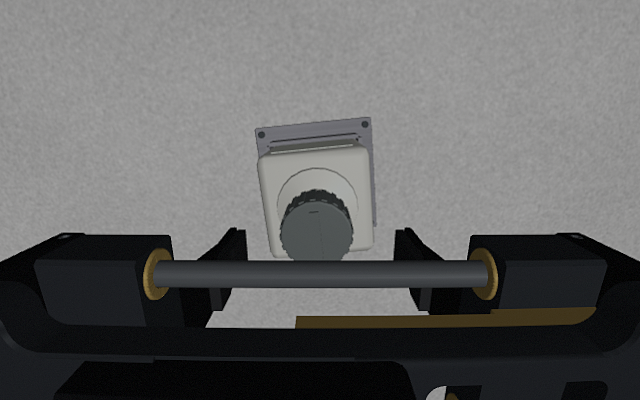

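Run:
```python
from h import *
im=cv2.imread('pics/w2.png');g=im.max(2).astype(int)
for v in(215,225,232,238,245,252):
    r=g[v,265:370];i=np.where((r<100)&(r>70))[0]+265; j=np.where(r<100)[0]+265; print(v,i[0],i[-1],(i[0]+i[-1])/2,j[0],j[-1])
print(g[185:262,317])
import h
P=np.array([.5202,.2247,.2714]);h.tool=lambda:(P,tool()[1])
R=tool()[1]
h.tool=lambda:(P,R)
for uv in((316.8,234),(316.8,237)):
    o,d=h.wray(uv);print(uv,o+d*(.184-o[2])/d[2])
h.tool=lambda:(np.array([.526,.215,.3101]),R)
o,d=h.wray((327.9,203.5));print(o+d*(.184-o[2])/d[2])
# predicted disc rows at candidate
c=robot.get_calibration('wrist');K=np.array([[c['fx'],0,c['cx']],[0,c['fy'],c['cy']],[0,0,1]]);T=np.array(c['hand_eye'])
for C in([.520,.223,.184],[.522,.222,.184],[.520,.223,.180]):
    a=np.linspace(0,6.28,90);W=np.array(C)+np.stack([.024*np.cos(a),.024*np.sin(a),0*a],1)
    t=(R.inv().apply(W-P)-T[:3,3])@T[:3,:3];q=cv2.projectPoints(t,np.zeros(3),np.zeros(3),K,np.array(c['dist']))[0][:,0];print(C,q.min(0),q.max(0))
```

```text
215 288 349 318.5 284 349
225 283 350 316.5 281 351
232 282 351 316.5 281 352
238 282 352 317.0 280 352
245 282 349 315.5 282 349
252 286 347 316.5 286 347
[164 166 169 153 124  74  30  39  38  42  42  42  42  42  42  42  69  89
  91  86  84  85  85  86  87  88  53  70  86  86  86  86  84  85  85  85
  85  83  85  84  84  84  84  84  84  84  84  83  84  85  83  84  84  85
  85  83  84  84  84  84  85  84  84  84  84  84  83  84  85  85  83  84
  83  84  90  58  25]
(316.8, 234) [0.52025597 0.22290639 0.184     ]
(316.8, 237) [0.52226136 0.22232839 0.184     ]
[0.51989571 0.22345067 0.184     ]
[0.52, 0.223, 0.184] [279.51853391 197.73033806] [354.12257976 267.0335034 ]
[0.522, 0.222, 0.184] [279.00699168 201.12401868] [353.37260112 269.97701789]
[0.52, 0.223, 0.18] [280.29430686 196.00994723] [353.43943341 264.12383592]
```

Emit:
{"op": "move_arm", "data": {"motion": [[100, -0.002, 0.02, -0.002, 0, 0, 0], [100, -0.002, 0.04, -0.002, 0, 0, 0], [100, -0.002, 0.051, -0.002, 0, 0, 0], [100, -0.002, 0.051, -0.002, 0, 0, 0], [100, -0.002, 0.051, -0.002, 0, 0, 0]]}}

```text
clock: 2.5
ee_pos: [0.5222, 0.2217, 0.2203]
tool_rot: [-0.564, 0.564, 0.426, -0.425]
ft_force: [-0.6, -0.7, -0.3]
finger_gap: 1.001
```

Run:
```python
from h import *
print(tool()[0],tool()[1].as_matrix().round(3),robot.get_state()['ft_force'])
cv2.imwrite('pics/w3.png',robot.camera('wrist')[:,:,::-1])
cv2.imwrite('pics/s3.png',robot.camera('side')[220:400,180:420,::-1].repeat(3,0).repeat(3,1))
```

```text
[0.52215692 0.2216606  0.22032266] [[ 0.274  0.001 -0.962]
 [ 0.962  0.001  0.274]
 [ 0.001 -1.    -0.001]] [-0.58948114 -0.70017227 -0.29843996]
```

View pics/w3.png

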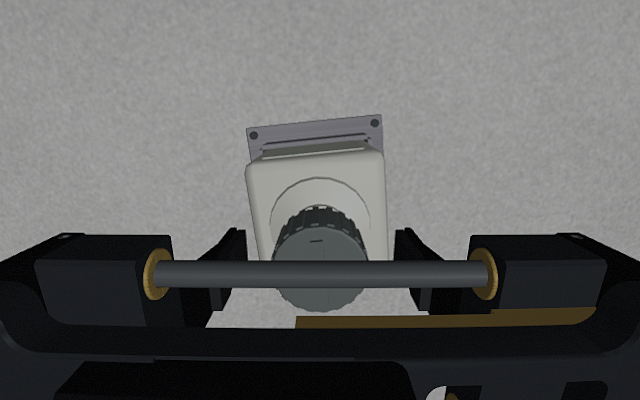

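View pics/s3.png

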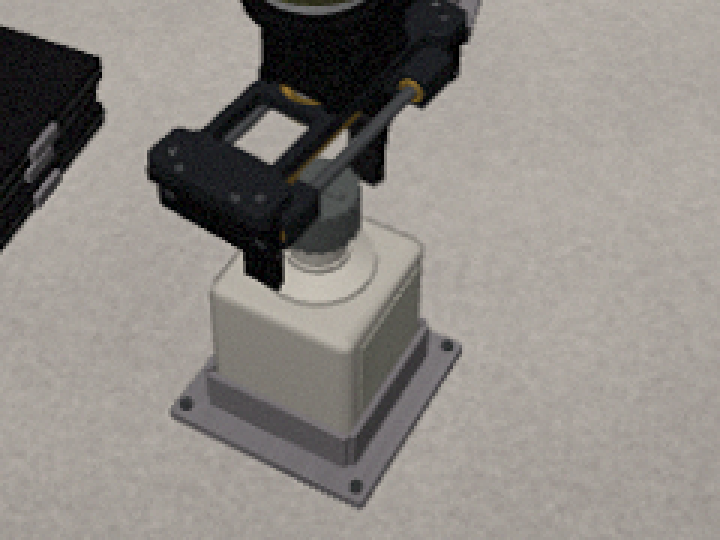

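The cap sits midway between the fingers in the wrist view: the cap spans about 272–369, the finger tips 245/395. I close now.

Emit:
{"op": "move_arm", "data": {"motion": [[0, 0, 0, 0, 0, 0, 0], [0, 0, 0, 0, 0, 0, 0], [0, 0, 0, 0, 0, 0, 0], [0, 0, 0, 0, 0, 0, 0], [0, 0, 0, 0, 0, 0, 0], [0, 0, 0, 0, 0, 0, 0]], "grip_force": 55}}

```text
clock: 3.35
ee_pos: [0.5217, 0.2216, 0.2192]
tool_rot: [0.564, -0.564, -0.426, 0.426]
ft_force: [1.2, 0.7, -0.1]
finger_gap: 0.54
```

Gripped (47 mm opening, low side force). Push down.

Emit:
{"op": "move_arm", "data": {"motion": [[0, 0, 0.002, 0, 0, 0, 0], [0, 0, 0.004, 0, 0, 0, 0], [0, 0, 0.006, 0, 0, 0, 0], [0, 0, 0.006, 0, 0, 0, 0], [0, 0, 0.006, 0, 0, 0, 0]]}}

```text
clock: 3.98
ee_pos: [0.5217, 0.2215, 0.2148]
tool_rot: [0.565, -0.564, -0.426, 0.426]
ft_force: [-6.0, -1.9, 13.9]
finger_gap: 0.535
```

Emit:
{"op": "move_arm", "data": {"motion": [[0, 0, 0.001, 0, 0, 0, 0], [0, 0, 0.002, 0, 0, 0, 0], [0, 0, 0.002, 0, 0, 0, 0]]}}

```text
clock: 4.35
ee_pos: [0.5218, 0.2215, 0.2129]
tool_rot: [0.565, -0.564, -0.426, 0.426]
ft_force: [-6.6, -1.7, 15.6]
finger_gap: 0.538
```

Run:
```python
from h import *
s=robot.get_state();print(s['ee_pos'],s['ft_force'],s['ft_torque'],s['joint_pos'])
cv2.imwrite('pics/s4.png',robot.camera('side')[220:400,180:420,::-1].repeat(3,0).repeat(3,1))
```

```text
[0.5217872  0.22152403 0.21288422] [-6.56299661 -1.72861662 15.64557295] [-0.56492302  1.41675612  0.05285489] [-0.71687149  0.26225049  0.27482381  1.73513517 -0.07773307  1.15385858
  0.87350872]
```

View pics/s4.png

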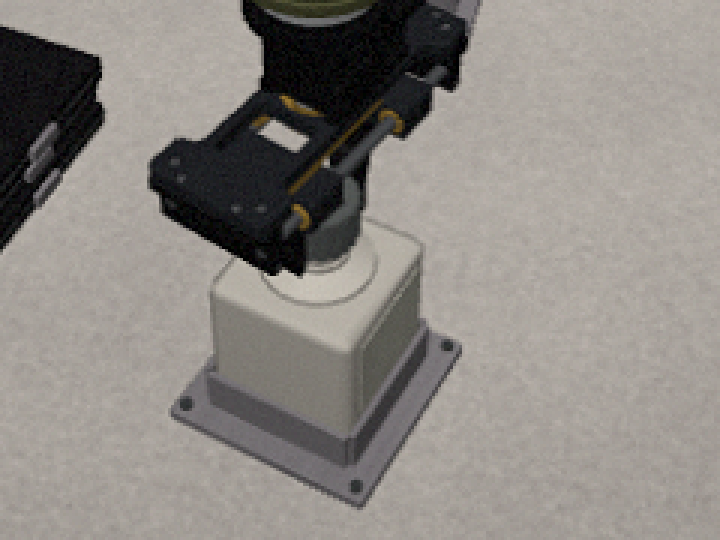

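The cap is held between the fingers and about 6 mm down (force 15.6 N). Turn anticlockwise, which is −y in the tool frame.

Emit:
{"op": "move_arm", "data": {"motion": [[0, 0, 0, 0, 0, -0.13, 0], [0, 0, 0, 0, 0, -0.26, 0], [0, 0, 0, 0, 0, -0.39, 0], [0, 0, 0, 0, 0, -0.52, 0], [0, 0, 0, 0, 0, -0.65, 0], [0, 0, 0, 0, 0, -0.78, 0], [0, 0, 0, 0, 0, -0.91, 0], [0, 0, 0, 0, 0, -1.04, 0], [0, 0, 0, 0, 0, -1.04, 0], [0, 0, 0, 0, 0, -1.04, 0]]}}

```text
clock: 5.65
ee_pos: [0.5218, 0.2212, 0.213]
tool_rot: [-0.278, 0.278, 0.65, -0.65]
ft_force: [-6.2, -3.5, 15.0]
finger_gap: 0.543
```

Run:
```python
from h import *
s=robot.get_state();print(s['ee_pos'],s['ft_force'],s['ft_torque'],s['joint_pos'],tool()[1].as_matrix().round(3))
cv2.imwrite('pics/s5.png',robot.camera('side')[220:400,180:420,::-1].repeat(3,0).repeat(3,1))
cv2.imwrite('pics/w5.png',robot.camera('wrist')[:,:,::-1])
```

```text
[0.52184069 0.22123008 0.21297232] [-6.22432575 -3.50319403 15.03040168] [-0.629319    1.52062284  0.05413997] [-0.60656969  0.2594439   0.14590531  1.7291622  -0.04104998  1.1550975
  1.88377923] [[-0.69   0.001 -0.724]
 [ 0.724  0.001 -0.69 ]
 [-0.    -1.    -0.001]]
```

View pics/w5.png

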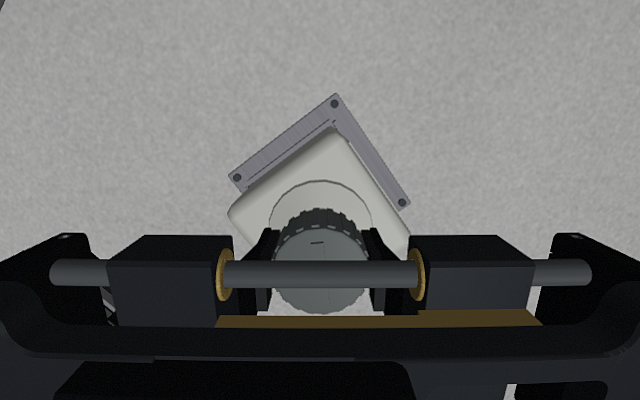

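The cap mark is still at the same place in the wrist view (316,242), so the cap turned with the gripper. Next: ease up, open, then withdraw.

Emit:
{"op": "move_arm", "data": {"motion": [[0, 0, -0.004, 0, 0, 0, 0], [0, 0, -0.008, 0, 0, 0, 0], [0, 0, -0.012, 0, 0, 0, 0], [0, 0, -0.012, 0, 0, 0, 0], [100, 0, -0.012, 0, 0, 0, 0], [100, 0, -0.012, 0, 0, 0, 0], [100, 0, -0.012, 0, 0, 0, 0], [100, 0, -0.012, 0, 0, 0, 0], [100, 0, -0.012, 0, 0, 0, 0]]}}

```text
clock: 6.88
ee_pos: [0.5217, 0.2214, 0.2231]
tool_rot: [0.278, -0.278, -0.65, 0.65]
ft_force: [0.2, 0.2, -1.1]
finger_gap: 0.974
```

Run:
```python
from h import *
s=robot.get_state();print(s['ee_pos'],s['ft_force'],s['finger_gap'])
cv2.imwrite('pics/w6.png',robot.camera('wrist')[:,:,::-1])
```

```text
[0.52169553 0.22144188 0.22314554] [ 0.19285423  0.21034246 -1.11197101] 0.9740815265145761
```

View pics/w6.png

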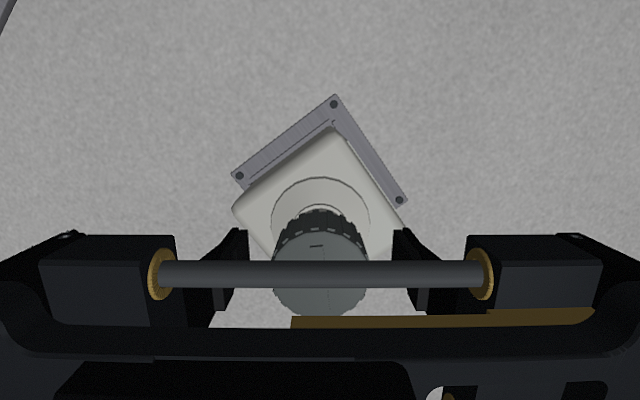

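Open and free; neck visible under the cap at (320,208). Withdraw straight up.

Emit:
{"op": "move_arm", "data": {"motion": [[100, 0, -0.03, 0, 0, 0, 0], [100, 0, -0.07, 0, 0, 0, 0], [100, 0, -0.12, 0, 0, 0, 0], [100, 0, -0.16, 0.05, 0, 0, 0], [100, 0, -0.16, 0.1, 0, 0, 0], [100, 0, -0.16, 0.14, 0, 0, 0], [100, 0, -0.16, 0.14, 0, 0, 0], [100, 0, -0.16, 0.14, 0, 0, 0]]}}

```text
clock: 7.92
ee_pos: [0.4206, 0.1252, 0.3834]
tool_rot: [-0.278, 0.278, 0.65, -0.65]
ft_force: [0.1, 0.3, 0.0]
finger_gap: 1.001
```

Run:
```python
from h import *
s=robot.get_state();print(s['clock'],s['ee_pos'],s['ft_force'])
a=robot.camera('side')[:,:,::-1];b=cv2.imread('pics/side0.png')
o=np.hstack([x[255:385,230:345].repeat(3,0).repeat(3,1) for x in(b,a)])
cv2.imwrite('pics/s7.png',o);cv2.imwrite('pics/s7full.png',a)
```

```text
7.925 [0.42063723 0.12518124 0.38339951] [0.14700045 0.3229984  0.00768757]
```

View pics/s7.png

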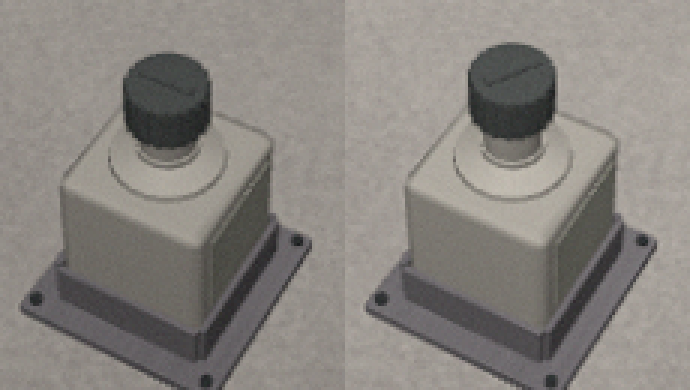

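View pics/s7full.png

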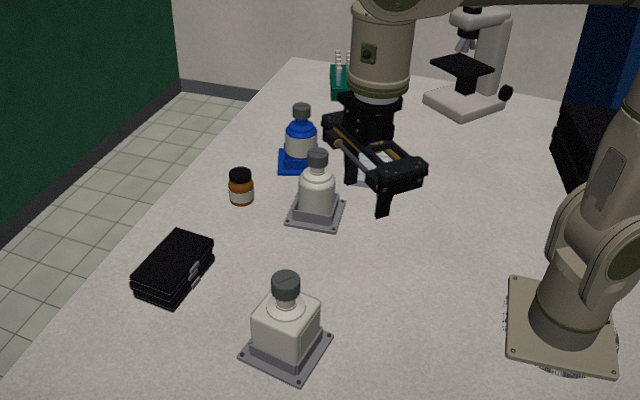

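The side view before and after shows the cap about 3–4 px higher (roughly 8 mm) and its mark turned about 60° anticlockwise. The round bottle at (318,157) looks unchanged, and the arm is clear of everything.

```bash
python3 -c "
from station import robot
print(robot.hand_in())"
```

```text
the job is handed in; nothing more can be done
None
```

The square bottle's cap is open: I gripped it, pushed it about 6 mm down (15.6 N), turned it 1.04 rad anticlockwise, eased it up and let go. The job was handed in at about 8 s; hand-in gave no verdict.

**Last checks:**
- **Cap:** in the side picture it stands about 3–4 px (roughly 8 mm) higher than before. Its mark is turned by about 60°.
- **Round bottle:** it looks unchanged, and the gripper never came near its cap.
- **Arm:** it stands clear, and the wrist force is about 0 N.

**What disagreed:** the cameras differed by up to about 6 mm on where the cap was. Part of that was my mistake: I paired the first wrist picture with a pose read after it, while the arm was still settling. A closer wrist picture, read with its own pose, agreed with the top view to about 2 mm, and the grip closed with little side force.

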